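# Stop the timer and let off the screw press by one turn

## Task

The pressing time is up: press the stop key on the bench timer with a fingertip, then let off the screw press by pushing its hand wheel round by the upright handle, anticlockwise seen from above, through exactly one full turn, so that the handle ends where it started and the boards underneath are free. Push and press only: lift nothing, and leave the timer, the boards and everything else on the bench where they are.

Things in the scene. Friction and masses are not known exactly. Their poses are not given: they have to be found in the camera images.
- press: bench screw press in grey paint, bolted down: bed 200 mm deep (its x) by 270 mm wide (its y), two steel columns at y = +-112 mm, crosshead with top at 199 mm (column nuts to 214 mm), hand wheel above it on the vertical screw in the middle. Origin: centre of the bed's underside, on the bench and on the screw axis; z up.
- wheel (a joint): turn of the hand wheel in rad, 0 at the start (press nipped tight: it cannot be tightened further), growing anticlockwise seen from above, the loosening direction; 6.283 is one full turn. The screw raises wheel and platen by 8 mm per turn. Stiff and self-holding: about 4 N sideways at the handle turns it, it does not coast and stays where it is left.
- wheel_hub (a point): centre of the hand wheel on its vertical axis, at the rim's mid-height (about 245 mm above the bench at the start). The wheel is level, aluminium: hub 48 mm across (top 23 mm above this point), three 15 mm spokes, round rim 18 mm thick, 214 mm over all.
- handle_mid (a point): middle of the wheel's upright black handle, a smooth round grip 25 mm across that stands on the rim at the end of one spoke, 90 mm from the wheel's axis; its lower end is 31 mm below this point, its top 29 mm above it. The rim's upper side lies 36 mm below this point. Starts anywhere round the circle.
- platen: the press's dark steel platen (168 x 186 mm, 14 mm thick), origin: centre of its underside, which at the start lies on the boards, 78 mm above the bench.
- stack: the pressed work under the platen: sample cards between two plywood boards, 156 x 176 x 40 mm, lying loose on the press bed; origin: centre of its underside.
- timer: black bench timer lying loose on the bench, 84 mm deep (its x), 110 mm wide (its y), 32 mm tall, 0.3 to 0.6 kg, display on the -x half of its top, round stop key on the +x half. Origin: centre of its underside; z up.
- stop_key (a joint): travel of the timer's stop key in m: 0 up, 0.005 fully down; it springs back. It starts to go down at about 1.2 N and is fully down at about 4.2 N.
- key_top (a point): centre of the top face of the timer's stop key, a white round key 36 mm across, 41 mm above the bench when up; pressed straight down.
- brush_pot: white ceramic pot of brushes and tools, 80 mm across, 105 mm tall (tools stick up to 175 mm), loose; origin: centre of its underside
- wash_bottle: white plastic wash bottle, 72 mm across, 168 mm to the cap, thin bent spout up to 205 mm, loose; origin: centre of its underside
- jar: white screw-lid jar, 72 mm across, 85 mm tall, loose; origin: centre of its underside
- tin: plain metal can, 80 mm across, 100 mm tall, loose; origin: centre of its underside
- beaker: glass cup without handle, 72 mm across, 90 mm tall, loose; origin: centre of its underside
- brush: flat brush with wooden handle lying on the bench, 190 mm long along its x, 20 mm thick, loose; origin: under its middle
- scraper: wide-bladed metal scraper with wooden handle lying on the bench, 260 mm long along its x, loose; origin: under its middle

How it is judged:
By the outcome, as a careful person would: the job done as asked, in the order asked, and still so for the second after the job is handed in, with the robot touching nothing.
It also fails if it takes over 72 s, if anything falls off the work surface, if the arm or the gripper's body presses on something with over 40 N, if the wrist force passes 120 N, or if a joint passes its speed limit or range.

## Robot

A 7-joint arm with a two-finger parallel gripper is mounted at the origin on the work surface. World frame = base frame: x ahead of the robot, y to its left, z up, the work surface at z = 0. Lengths are in m, angles in rad, forces in N, time in s.
With the tool pointing down it reaches from about 0.425 to 0.925 m from the base axis. Payload 6.8 kg.
Tool frame: the origin (TCP) lies midway between the tips of the shut fingers; the grasp point (between the pads) lies 19 mm behind it; z points along the fingers, y is the direction in which the jaws open and shut (so a half turn about z gives the same grasp; the last joint's range is limited). The gripper opens to 85 mm and grips with 20 to 120 N. Pads are 22 mm wide; open, the fingers measure 114 mm over their backs; the gripper's body (76 mm by 85 mm) begins 54 mm behind the grasp point. The pads swing forward as they close: fully open they stand 13 mm farther back than shut.
Start: joints at [-1.345, 0.477, 0.022, 1.555, -0.011, 1.109, -0.083], TCP at [0.221, 0.638, 0.231] pointing down, gripper open.
Joint ranges: [-2.96, 2.96], [-0.34, 2.1], [-1.41, 1.46], [0.24, 2.44], [-1.37, 4.51], [0.17, 1.92], [-2.96, 2.96]. Speed limits (rad/s): [2.39, 2.39, 3.14, 3.14, 3.14, 3.14, 3.14].

## Interface

Orientations are given as a unit quaternion [w, x, y, z].
In Python, from station import bot, vision gives the robot as it stands.
- The arm moves only by the tool move_arm, never from a script. Its argument "increments" is text: rows parted by semicolons, each of 7 numbers parted by spaces: the opening, from 0 (shut) to 1 (fully open), then the shift along the world's x, y, z in mm, then the turn, a rotation vector about the world's x, y, z in rad. In form: grip x y z rx ry rz; .... A call has exactly 8 rows; each row shifts and turns the commanded pose from where the row before left it; what a row does not reach is not made up. A row lasts 1/8 s, in which the tool goes at most 62.5 mm and 10.7 degrees, less where a joint would pass 70% of its speed; a pose out of reach is approached as far as the arm can. A call with a gripper value outside its range is refused whole. The fingers move at their own pace and stop on an object; "newtons" is the grip in N (left out, the last holds). Time passes only in rows, so rows that do not move let the fingers close, or fill a call up. It gives the time, the measured TCP pose, the force and the opening at its end, in the units of the state.
- bot.get_obs(): the state, without advancing time (a new reading comes with each control period).
- vision.read_camera(name): name is "side" or "top"; returns (picture, depth): 420x560x3 uint8, red, green, blue; 420x560 float32, m along the optical axis (not along the pixel's ray), 0 where there is no reading.
- vision.calibration(name): a dict with "fx", "fy", "cx", "cy" (pixels), "R" (3x3) and "t" (3): a world point X has camera coordinates R X + t. Camera axes: x right, y down, z forward; pixel columns grow to the right and rows downward; lengths in m; the calibration is good to about 2 mm. A picture is of the moment at which its call begins. calibration takes no time and is no camera call.
- bot.hand_in(): hands the job in, once; it reports no verdict.
The state is a dict: "t": time; "q": joint angles; "joint_vel": joint speeds; "joint_torque": joint torques, N m; "eef_pos": TCP position; "tool_rot": TCP orientation; "contact_force": force on the tool from outside, world axes, zero at the start; "torque": the same for the moment, N m; "gripper_width": opening from 0.0 (shut) to 1.0 (fully open).
Only numpy, scipy, OpenCV 4.12 (cv2) and the standard library are available. Lean on these libraries where they do the work, as an engineer would, in place of code of your own. Each camera call takes 0.05 s, during which the arm holds its last target.

## Working session

There is one attempt and no reset: what is moved stays moved. The work goes in short steps, Python scripts to look and compute and a tool call to move; the robot and the scene stay as the last step left them, time stands still between calls to the robot, and variables do not carry over. Pictures are saved under pics/ and viewed, and the job is handed in when it is done.

Besides the shell and the picture viewer there is one more tool, called after ">>>" by a JSON object that holds its "op" and its "data", one argument or row to a line. move_arm: Moves the arm, as the interface text tells. Its arguments: {"type":"object","properties":{"increments":{"type":"string"},"newtons":{"type":"number"}},"required":["increments"]}

```bash
mkdir -p pics; ls; python3 - <<'E'
from station import bot, vision
import cv2, numpy as np
o=bot.get_obs(); print(o)
for n in("side","top"):
    p,d=vision.read_camera(n); np.savez(f"{n}0.npz",p=p,d=d); cv2.imwrite(f"pics/{n}0.png",p[:,:,::-1]); print(n,vision.calibration(n))
E
```

```text
pics
{'t': 0.0, 'q': array([-1.34510243,  0.47781151,  0.02233134,  1.55650285, -0.01155521,
        1.10927868, -0.08311346]), 'joint_vel': array([ 5.39139755e-04,  5.27471173e-04, -1.47826441e-03,  1.27486325e-03,
        1.81128062e-05,  5.14231225e-04, -1.83037698e-04]), 'joint_torque': array([-2.50657496e-05, -5.96441102e+01,  1.60803817e+00, -2.81210732e+01,
        1.24724430e-02,  9.04106651e-03, -3.30868227e-05]), 'eef_pos': array([0.22094449, 0.63716373, 0.23029619]), 'tool_rot': array([-1.12463242e-04,  1.66127862e-01,  9.86103775e-01, -9.29962671e-04]), 'contact_force': array([-0.68345938,  1.00032935, -0.38572046]), 'torque': array([-0.03334169, -0.02068757,  0.0207562 ]), 'gripper_width': 1.000070705864926}
side {'fx': 435.8134819633793, 'fy': 435.8134819633793, 'cx': 278.31277251420767, 'cy': 202.7640753351298, 'R': array([[ 0.842397  , -0.53868288, -0.01371308],
       [-0.2873244 , -0.42750048, -0.85713945],
       [ 0.455864  ,  0.7259918 , -0.51490186]]), 't': array([-0.45705069,  0.32876781,  1.08401316])}
top {'fx': 405.31774701200834, 'fy': 405.31774701200834, 'cx': 279.13018860709866, 'cy': 211.83995936257787, 'R': array([[-0.02453131, -0.99969261, -0.00359266],
       [-0.99500733,  0.02476378, -0.0966808 ],
       [ 0.09674005,  0.00120301, -0.99530895]]), 't': array([0.00913052, 0.58272055, 1.22823491])}
```

View pics/side0.png

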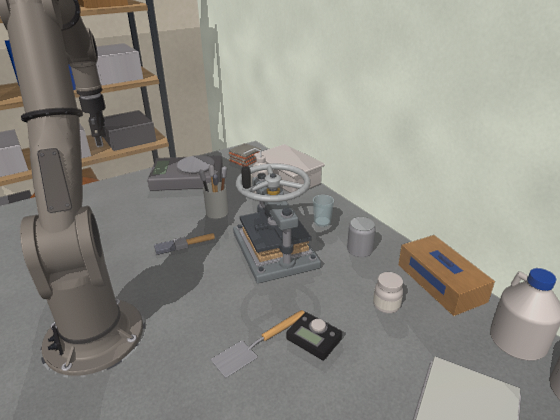

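View pics/top0.png

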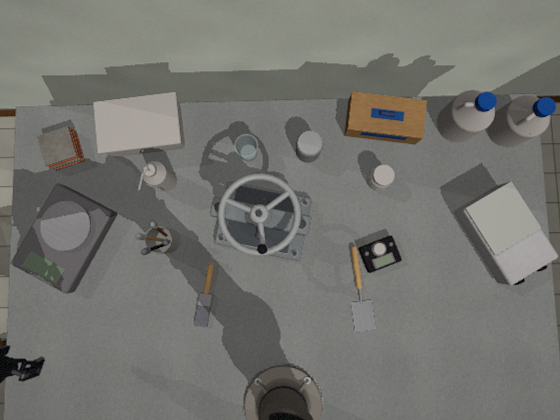

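The side view shows the wheel at about (272,182), the handle at (246,176) and the timer key at (319,325). The top view shows the hub at (259,215), the handle top at (262,249) and the key at (379,249). Next I'll measure these.

```bash
cat > h.py <<'E'
import numpy as np, cv2
from station import vision
def ray(n,u,v):
    c=vision.calibration(n); R=c["R"];t=c["t"]
    d=R.T@np.array([(u-c["cx"])/c["fx"],(v-c["cy"])/c["fy"],1]); return -R.T@t,d
def onz(n,u,v,z):
    o,d=ray(n,u,v); return o+d*(z-o[2])/d[2]
def cloud(n,d):
    c=vision.calibration(n); v,u=np.mgrid[:d.shape[0],:d.shape[1]]
    P=np.stack([(u-c["cx"])/c["fx"]*d,(v-c["cy"])/c["fy"]*d,d],-1)
    return (P-c["t"])@c["R"]
def tri(a,b):
    (o1,d1),(o2,d2)=ray("top",*a),ray("side",*b)
    s=np.linalg.lstsq(np.stack([d1,-d2],1),o2-o1,rcond=None)[0]
    p,q=o1+s[0]*d1,o2+s[1]*d2; return (p+q)/2,np.linalg.norm(p-q)
E
python3 - <<'E'
from h import *
for n in("top","side"):
    z=np.load(n+"0.npz");p=z["p"];d=z["d"];C=cloud(n,d);np.set_printoptions(precision=4,suppress=True)
    hsv=cv2.cvtColor(p,cv2.COLOR_RGB2HSV); ok=d>0
    # key
    box=(slice(235,275),slice(355,405)) if n=="top" else (slice(310,360),slice(285,345))
    m=np.zeros(d.shape,bool);m[box]=True
    zz=C[...,2]
    k=m&ok&(zz>.036)&(zz<.048); kb=m&(hsv[...,2]>150)&(hsv[...,1]<60)
    def rep(nm,mm):
        v,u=np.nonzero(mm)
        if len(v): print(n,nm,len(v),"px",u.mean(),v.mean(),"med",np.median(C[mm],0),"min",C[mm].min(0),"max",C[mm].max(0))
    rep("key depth",k); rep("key col",kb)
    tm=m&ok&(zz>.024)&(zz<.036);rep("timer top",tm)
    if n=="top":
        print("key ray z.041",[onz(n,np.nonzero(kb)[1].mean(),np.nonzero(kb)[0].mean(),.041)])
        print(cv2.minAreaRect(C[m&ok&(zz>.022)&(zz<.05)][:,:2].astype(np.float32)))
    w=ok&(zz>.225)&(zz<.275); b=np.zeros_like(m); 
    b[(slice(165,265),slice(210,310)) if n=="top" else (slice(155,205),slice(230,315))]=True
    rim=w&b&(hsv[...,2]>90); rep("rim",rim)
    P=C[rim][:,:2]
    # circle fit: outer via minEnclosing and lsq
    (c,r)=cv2.minEnclosingCircle(P.astype(np.float32)); print("enc",c,r)
    A=np.c_[2*P,np.ones(len(P))]; rr=np.hypot(*(P-c).T); P2=P[rr>.075]; A=np.c_[2*P2,np.ones(len(P2))]
    s=np.linalg.lstsq(A,(P2**2).sum(1),rcond=None)[0]; print("lsq",s[:2],np.sqrt(s[2]+s[0]**2+s[1]**2))
    hd=b&(hsv[...,2]<60)&ok&(zz>.25); rep("handle",hd)
    ht=b&ok&(zz>.295)&(zz<.33); rep("handletop",ht)
    top=ok&(zz>.278)&(zz<.35)&b; rep(">278",top)
    print('hub>255',np.median(C[b&ok&(zz>.258)&(zz<.275)&(hsv[...,2]>80)],0))
E
```

```text
top key depth 232 px 379.57758620689657 251.23706896551724 med [ 0.4579 -0.3067  0.0389] min [ 0.4005 -0.3668  0.036 ] max [ 0.4963 -0.2521  0.0479]
top key col 96 px 379.1875 248.36458333333334 med [ 0.4632 -0.3054  0.0419] min [ 0.4483 -0.3231  0.0349] max [ 0.4788 -0.0068  1.2788]
top timer top 761 px 380.5400788436268 254.07095926412615 med [ 0.4424 -0.3145  0.0326] min [ 0.3862 -0.3741  0.0243] max [ 0.5027 -0.2345  0.036 ]
key ray z.041 [array([ 0.4625, -0.3065,  0.041 ])]
((0.4411907196044922, -0.2966364622116089), (0.08515305072069168, 0.14478696882724762), 19.088163375854492)
top rim 2208 px 259.169384057971 212.611865942029 med [0.5667 0.0434 0.253 ] min [ 0.4527 -0.0594  0.2423] max [0.6638 0.1515 0.2732]
enc (0.5588926076889038, 0.04549799859523773) 0.1067662164568901
lsq [0.5573 0.0453] 0.09712209739755519
top handle 75 px 261.74666666666667 248.4 med [0.4696 0.0372 0.3178] min [0.458  0.0274 0.3077] max [0.4794 0.0494 0.3213]
top handletop 86 px 262.01162790697674 248.27906976744185 med [0.4697 0.0369 0.3173] min [0.458  0.0254 0.2981] max [0.4794 0.0494 0.3213]
top >27
[... 585 characters left out ...]
0.25    0.036 ]
side rim 1383 px 274.5589298626175 182.98336948662327 med [0.5543 0.0276 0.2517] min [ 0.4499 -0.0621  0.226 ] max [0.659  0.1515 0.2708]
enc (0.556321918964386, 0.04570811986923218) 0.10810067504644394
lsq [0.5542 0.0423] 0.0972562672899233
side handle 157 px 245.56050955414014 176.8535031847134 med [0.4625 0.0303 0.2942] min [0.4551 0.0237 0.2615] max [0.4738 0.0463 0.3193]
side handletop 91 px 245.72527472527472 171.16483516483515 med [0.4649 0.0307 0.3101] min [0.4559 0.0237 0.2952] max [0.4776 0.046  0.3195]
side >278 145 px 245.82758620689654 174.1448275862069 med [0.4644 0.0301 0.3019] min [0.4551 0.0237 0.278 ] max [0.4776 0.046  0.3195]
hub>255 [0.5516 0.0388 0.2608]
```

```bash
python3 - <<'E'
from h import *
a=np.load("top0.npz")["p"][140:290,180:420];b=np.load("side0.npz")["p"][140:370,200:420]
cv2.imwrite("pics/c1.png",cv2.resize(a[:,:,::-1],None,fx=3.3,fy=3.3,interpolation=2))
cv2.imwrite("pics/c2.png",cv2.resize(b[:,:,::-1],None,fx=2.6,fy=2.6,interpolation=2))
E
```

```text
(no output)
```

View pics/c1.png

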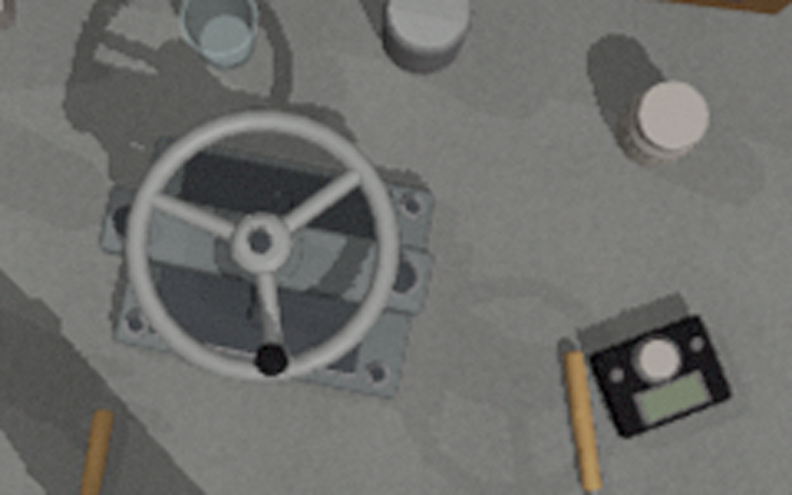

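View pics/c2.png

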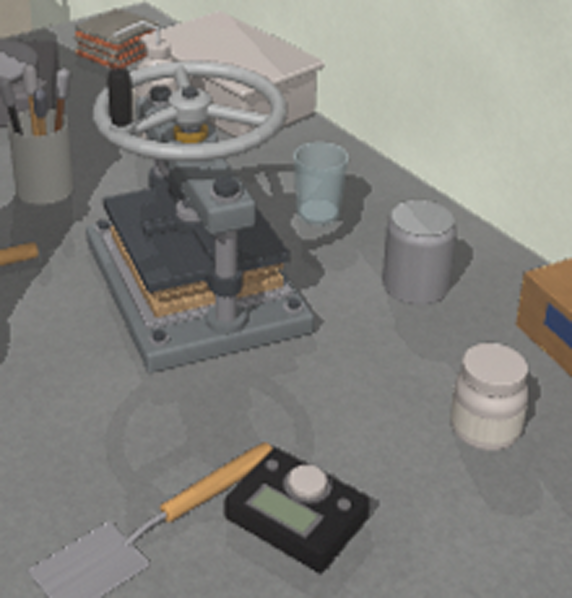

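Measured hub is (0.557, 0.045) and the handle is (0.469, 0.036), 89 mm apart, so consistent with the 90 mm given. Handle top is at about 0.319 m. The key is at (0.462, −0.306, 0.041). I'll shut the fingers, rise and go round to above the key.

>>> {"op": "move_arm", "data": {
  "increments": "0 0 0 43 0 0 0; 0 0 0 43 0 0 0; 0 0 0 43 0 0 0; 0 0 0 43 0 0 0; 0 40 -40 0 0 0 0.06; 0 40 -40 0 0 0 0.06; 0 40 -40 0 0 0 0.06; 0 40 -40 0 0 0 0.06"
}}

```text
t: 1.1
eef_pos: [0.3822, 0.4761, 0.4029]
tool_rot: [-0.0, 0.046, 0.999, -0.0]
contact_force: [1.1, -0.5, 0.1]
gripper_width: 0.001
```

>>> {"op": "move_arm", "data": {
  "increments": "0 30 -50 0 0 0 0.06; 0 30 -50 0 0 0 0.06; 0 30 -50 0 0 0 0.06; 0 20 -50 0 0 0 0; 0 10 -50 0 0 0 0; 0 0 -50 0 0 0 0; 0 0 -50 0 0 0 0; 0 0 -50 0 0 0 0"
}}

```text
t: 2.1
eef_pos: [0.5007, 0.076, 0.403]
tool_rot: [-0.0, -0.043, 0.999, -0.0]
contact_force: [0.3, 0.4, -0.3]
gripper_width: 0.0
```

>>> {"op": "move_arm", "data": {
  "increments": "0 0 -50 0 0 0 0; 0 0 -50 0 0 0 0; 0 0 -50 0 0 0 0; 0 0 -50 0 0 0 0; 0 0 -50 0 0 0 0; 0 -10 -50 0 0 0 0; 0 -15 -40 -30 0 0 0; 0 -15 -42 -50 0 0 0"
}}

```text
t: 3.1
eef_pos: [0.4622, -0.3032, 0.3268]
tool_rot: [0.002, -0.043, 0.999, -0.001]
contact_force: [1.6, 0.2, 0.1]
gripper_width: -0.001
```

>>> {"op": "move_arm", "data": {
  "increments": "0 0 -3 -45 0 0 0; 0 0 0 -45 0 0 0; 0 0 0 -45 0 0 0; 0 0 0 -45 0 0 0; 0 0 0 -45 0 0 0; 0 0 0 -30 0 0 0; 0 0 0 -12 0 0 0; 0 0 0 0 0 0 0"
}}

```text
t: 4.1
eef_pos: [0.4619, -0.3044, 0.0594]
tool_rot: [-0.0, -0.043, 0.999, 0.0]
contact_force: [-0.9, -0.2, -0.3]
gripper_width: 0.0
```

```bash
python3 - <<'E'
from h import *
from station import bot
o=bot.get_obs();print(o['t'],o['eef_pos'],o['contact_force'],o['q'])
P=[]
for n in("side","top"):
    p,d=vision.read_camera(n);c=p[280:370,260:370] if n=="side" else p[210:290,330:430]
    P.append(cv2.resize(c[:,:,::-1],(390,390),interpolation=2))
cv2.imwrite("pics/key1.png",np.hstack(P))
E
```

```text
4.1 [ 0.4618997  -0.30439146  0.05943912] [-0.92142121 -0.20374122 -0.30146682] [ 0.09771981  0.55388352  0.4842537   2.00678519 -0.40220552  0.67524582
  2.49610253]
```

View pics/key1.png

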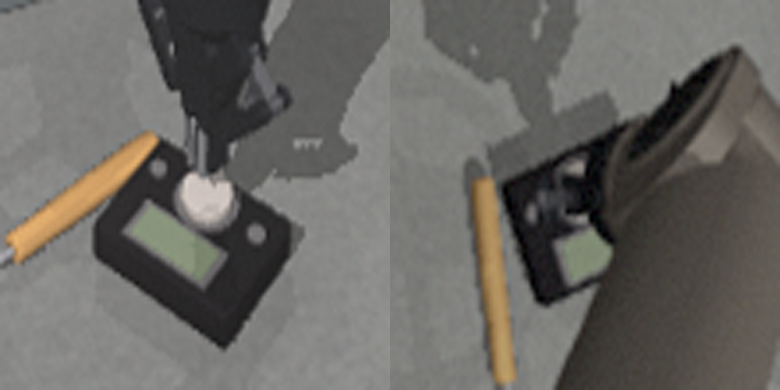

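The fingertips stand over the white key in both views (side crop about (207,195), top crop about (575,190)). Pressing now.

>>> {"op": "move_arm", "data": {
  "increments": "0 0 -1 -10 0 0 0; 0 0 0 -6 0 0 0; 0 0 0 -3 0 0 0; 0 0 0 -2 0 0 0; 0 0 0 -2 0 0 0; 0 0 0 -1 0 0 0; 0 0 0 0 0 0 0; 0 0 0 0 0 0 0"
}}

```text
t: 5.2
eef_pos: [0.462, -0.3053, 0.0361]
tool_rot: [-0.0, -0.043, 0.999, 0.0]
contact_force: [-2.2, 2.6, 6.1]
gripper_width: -0.001
```

>>> {"op": "move_arm", "data": {
  "increments": "0 0 0 -1 0 0 0; 0 0 0 0 0 0 0; 0 0 0 0 0 0 0; 0 0 0 10 0 0 0; 0 0 0 20 0 0 0; 0 0 0 40 0 0 0; 0 0 0 45 0 0 0; 0 0 0 45 0 0 0"
}}

```text
t: 6.2
eef_pos: [0.4621, -0.3055, 0.1961]
tool_rot: [0.0, -0.043, 0.999, -0.0]
contact_force: [1.1, 0.7, 0.2]
gripper_width: 0.0
```

```bash
python3 - <<'E'
from h import *
from station import bot
o=bot.get_obs();print(o['t'],o['eef_pos'],o['contact_force'],o['q'])
p,d=vision.read_camera("side");c=p[280:370,260:370]
p0=np.load("side0.npz")["p"][280:370,260:370]
cv2.imwrite("pics/key2.png",np.hstack([cv2.resize(x[:,:,::-1],(390,390),interpolation=2) for x in(p0,c)]))
E
```

```text
6.2 [ 0.4621056  -0.30553048  0.19611437] [1.09203555 0.7189298  0.16308636] [-0.01456842  0.35887127  0.61250597  1.91621783 -0.25184394  0.94252169
  2.37411573]
```

View pics/key2.png

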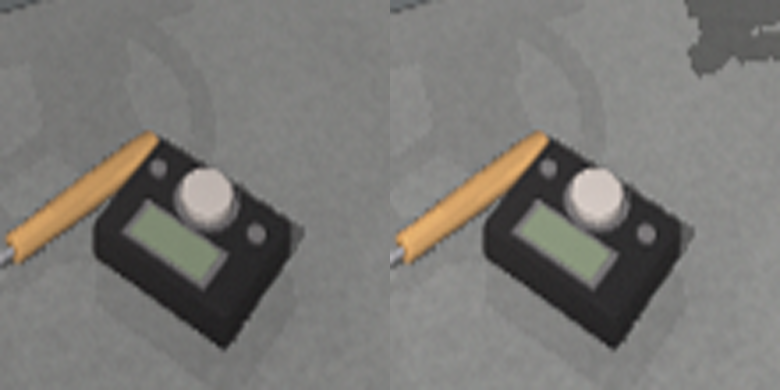

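Timer and scraper are unmoved: the timer outline, display and key sit at the same pixels in both crops. The press peaked at about 6 N at z = 36 mm, so the key was fully down. On to the wheel.

>>> {"op": "move_arm", "data": {
  "increments": "0 10 0 50 0 0 0; 0 20 20 50 0 0 0; 0 20 40 50 0 0 0; 0 0 50 50 0 0 0; 0 0 50 0 0 0 0; 0 0 50 0 0 0 0; 0 -10 50 0 0 0 0; 0 -15 50 0 0 0 0"
}}

```text
t: 7.25
eef_pos: [0.4856, -0.0024, 0.3854]
tool_rot: [0.0, -0.043, 0.999, -0.0]
contact_force: [1.8, 0.5, -0.3]
gripper_width: 0.002
```

>>> {"op": "move_arm", "data": {
  "increments": "0 -10 45 0 0 0 0; 0 -5 27 0 0 0 0; 0 0 0 0 0 0 0; 0 0 0 -35 0 0 0; 0 0 0 -35 0 0 0; 0 0 0 -25 0 0 0; 0 0 0 -10 0 0 0; 0 0 0 0 0 0 0"
}}

```text
t: 8.25
eef_pos: [0.4709, 0.0673, 0.2804]
tool_rot: [-0.0, -0.042, 0.999, -0.0]
contact_force: [-0.5, 0.1, -0.1]
gripper_width: 0.001
```

```bash
cat > look.py <<'E'
import sys
from h import *
from station import bot
o=bot.get_obs();print(o['t'],o['eef_pos'].round(4),o['contact_force'].round(1),o['q'].round(2))
P=[]
for n in("side","top"):
    p,d=vision.read_camera(n);np.savez(f"{n}_{sys.argv[1]}.npz",p=p,d=d)
    c=p[140:280,200:340] if n=="side" else p[150:290,190:330]
    P.append(cv2.resize(c[:,:,::-1],(400,400),interpolation=2))
cv2.imwrite(f"pics/{sys.argv[1]}.png",np.hstack(P))
E
python3 look.py w1
```

```text
8.25 [0.4709 0.0673 0.2804] [-0.5  0.1 -0.1] [-0.62  0.09  0.38  1.97 -0.04  1.09  1.43]
```

View pics/w1.png

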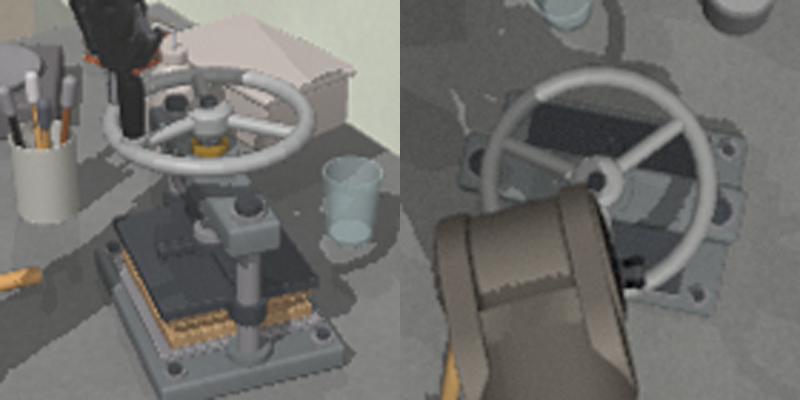

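>>> {"op": "move_arm", "data": {
  "increments": "0 0 0 -6 0 0 0; 0 0 -1 0 0 0 0; 0 0 -1 0 0 0 0; 0 0 0 0 0 0 0; 0 0 -1 0 0 0 0; 0 0 0 0 0 0 0; 0 0 -1 0 0 0 0; 0 0 0 0 0 0 0"
}}

```text
t: 9.35
eef_pos: [0.4717, 0.0655, 0.2763]
tool_rot: [0.001, -0.044, 0.999, 0.001]
contact_force: [-2.7, 2.6, 10.6]
gripper_width: 0.001
```

```bash
cat > plan.py <<'E'
import sys
from h import *
from station import bot
o=bot.get_obs();e=o['eef_pos'];print(o['t'],e.round(4),o['contact_force'].round(1))
c=np.array([.558,.045]);r=.090
a0=np.arctan2(e[1]-c[1],e[0]-c[0]);print("ang",np.degrees(a0),"r",np.hypot(*(e[:2]-c)))
step=float(sys.argv[1]);z1=float(sys.argv[2]);n=8
prev=e.copy();acc=[]
cur=e.copy()
for i in range(1,n+1):
    a=a0+np.radians(step*i); t=np.r_[c+r*np.array([np.cos(a),np.sin(a)]),e[2]+(z1-e[2])*i/n]
    dd=np.round((t-cur)*2000)/2; cur=cur+dd/1000; acc.append("0 %g %g %g 0 0 0"%tuple(dd))
print("; ".join(acc)); print("end",cur.round(4))
E
python3 plan.py 6 0.2755
```

```text
9.35 [0.4717 0.0655 0.2763] [-2.7  2.6 10.6]
ang 166.64460622169918 r 0.08873727506020553
0 -3 -9 -0 0 0 0; 0 -0.5 -9.5 -0 0 0 0; 0 0 -9.5 -0.5 0 0 0; 0 1.5 -9 0 0 0 0; 0 2 -9.5 -0 0 0 0; 0 3.5 -8.5 -0 0 0 0; 0 4 -8.5 -0 0 0 0; 0 5 -8 -0.5 0 0 0
end [ 0.4842 -0.006   0.2753]
```

There's an unexpected 10.6 N upward at z = 0.276. The knuckles of the shut gripper are probably resting on the handle's top. I'll go higher and check.

>>> {"op": "move_arm", "data": {
  "increments": "0 0 1 4 0 0 0; 0 0 0 4 0 0 0; 0 0 0 4 0 0 0; 0 0 0 0 0 0 0; 0 0 0 0 0 0 0; 0 0 0 0 0 0 0; 0 0 0 0 0 0 0; 0 0 0 0 0 0 0"
}}

```text
t: 10.35
eef_pos: [0.4708, 0.065, 0.2864]
tool_rot: [-0.0, -0.043, 0.999, -0.0]
contact_force: [-0.4, 0.2, 0.5]
gripper_width: -0.003
```

```bash
python3 look.py w2
```

```text
10.35 [0.4708 0.065  0.2864] [-0.4  0.2  0.5] [-0.62  0.08  0.38  1.97 -0.03  1.1   1.43]
```

View pics/w2.png

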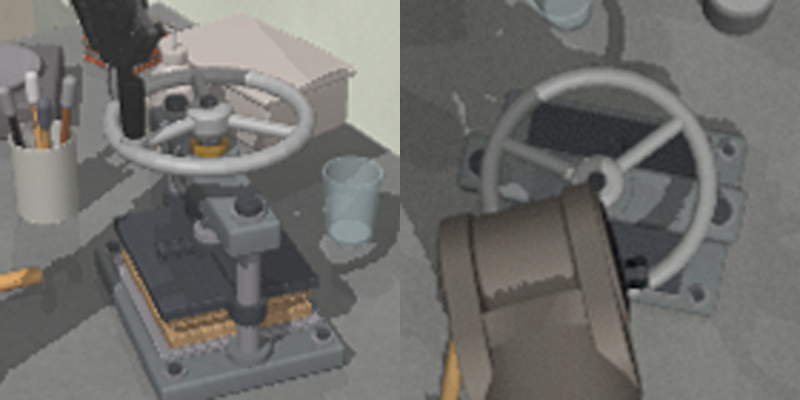

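Clear at z = 0.286. Now creeping to contact at that height.

>>> {"op": "move_arm", "data": {
  "increments": "0 0 -1 2 0 0 0; 0 0 0 0 0 0 0; 0 0 -1 0 0 0 0; 0 0 0 0 0 0 0; 0 0 -1 0 0 0 0; 0 0 0 0 0 0 0; 0 0 0 0 0 0 0; 0 0 0 0 0 0 0"
}}

```text
t: 11.45
eef_pos: [0.4708, 0.0621, 0.2885]
tool_rot: [-0.0, -0.043, 0.999, 0.0]
contact_force: [-1.5, 4.3, 1.4]
gripper_width: -0.003
```

Contact with 4 N on the handle at TCP (0.4708, 0.0621). With a fixed tool orientation, returning to this same point gives exactly one turn. Starting the arc.

```bash
python3 plan.py 6 0.2895
```

```text
11.45 [0.4708 0.0621 0.2885] [-1.5  4.3  1.4]
ang 168.91158645374446 r 0.08887679455769408
0 -2.5 -9 0 0 0 0; 0 -0.5 -9.5 0.5 0 0 0; 0 1 -9.5 -0 0 0 0; 0 1.5 -9 0 0 0 0; 0 2.5 -9.5 0 0 0 0; 0 3.5 -8.5 0.5 0 0 0; 0 4.5 -8.5 -0 0 0 0; 0 5.5 -7.5 0 0 0 0
end [ 0.4863 -0.0089  0.2895]
```

>>> {"op": "move_arm", "data": {
  "increments": "0 -2.5 -9 0 0 0 0; 0 -0.5 -9.5 0.5 0 0 0; 0 1 -9.5 0 0 0 0; 0 1.5 -9 0 0 0 0; 0 2.5 -9.5 0 0 0 0; 0 3.5 -8.5 0.5 0 0 0; 0 4.5 -8.5 0 0 0 0; 0 5.5 -7.5 0 0 0 0"
}}

```text
t: 12.45
eef_pos: [0.4858, -0.0095, 0.2891]
tool_rot: [-0.001, -0.043, 0.999, 0.0]
contact_force: [-2.1, 3.0, 0.1]
gripper_width: -0.001
```

```bash
python3 plan.py 6 0.2905; python3 look.py w3
```

```text
12.45 [ 0.4858 -0.0095  0.2891] [-2.1  3.   0.1]
ang -142.9658266697324 r 0.0904527980873631
0 6.5 -7 0 0 0 0; 0 6.5 -6.5 0.5 0 0 0; 0 7.5 -6 0 0 0 0; 0 8 -5 0 0 0 0; 0 8.5 -4 0.5 0 0 0; 0 9 -3 0 0 0 0; 0 9 -2.5 0 0 0 0; 0 9.5 -1 0.5 0 0 0
end [ 0.5503 -0.0445  0.2906]
12.45 [ 0.4858 -0.0095  0.2891] [-2.1  3.   0.1] [-0.52  0.1   0.45  1.95 -0.05  1.11  1.61]
```

View pics/w3.png

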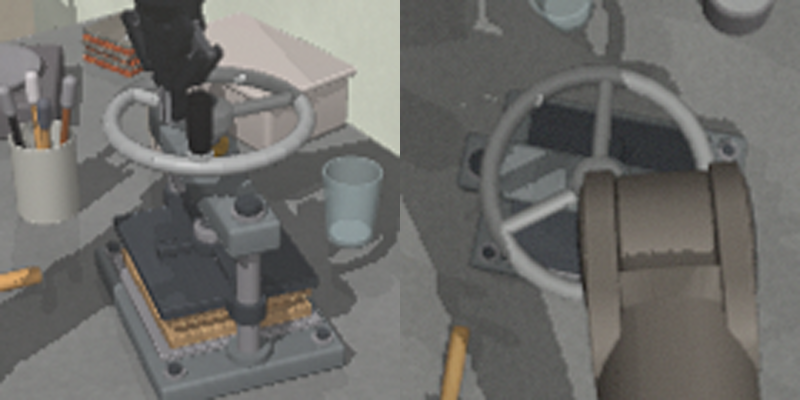

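The wheel has turned with the handle (side crop at (200,120); one spoke has rotated to (545,210) in the top crop). Continuing.

>>> {"op": "move_arm", "data": {
  "increments": "0 6.5 -7 0 0 0 0; 0 6.5 -6.5 0.5 0 0 0; 0 7.5 -6 0 0 0 0; 0 8 -5 0 0 0 0; 0 8.5 -4 0.5 0 0 0; 0 9 -3 0 0 0 0; 0 9 -2.5 0 0 0 0; 0 9.5 -1 0.5 0 0 0"
}}

```text
t: 13.55
eef_pos: [0.5511, -0.0441, 0.2907]
tool_rot: [-0.0, -0.043, 0.999, -0.0]
contact_force: [-4.1, 2.1, -1.7]
gripper_width: 0.002
```

```bash
python3 plan.py 6 0.2918
```

```text
13.55 [ 0.5511 -0.0441  0.2907] [-4.1  2.1 -1.7]
ang -94.4455900567068 r 0.08940206018352692
0 9.5 -1 0 0 0 0; 0 9.5 1 0.5 0 0 0; 0 9 1.5 -0 0 0 0; 0 9 3 0 0 0 0; 0 9 3.5 0 0 0 0; 0 8 4.5 0.5 0 0 0; 0 8 5.5 -0 0 0 0; 0 7 6 0 0 0 0
end [ 0.6201 -0.0201  0.2917]
```

>>> {"op": "move_arm", "data": {
  "increments": "0 9.5 -1 0 0 0 0; 0 9.5 1 0.5 0 0 0; 0 9 1.5 0 0 0 0; 0 9 3 0 0 0 0; 0 9 3.5 0 0 0 0; 0 8 4.5 0.5 0 0 0; 0 8 5.5 0 0 0 0; 0 7 6 0 0 0 0"
}}

```text
t: 14.55
eef_pos: [0.6197, -0.0207, 0.2916]
tool_rot: [-0.001, -0.043, 0.999, -0.001]
contact_force: [-6.7, 0.3, -1.2]
gripper_width: -0.003
```

```bash
python3 plan.py 6 0.2929; python3 look.py w4
```

```text
14.55 [ 0.6197 -0.0207  0.2916] [-6.7  0.3 -1.2]
ang -46.78334876681067 r 0.09011818828763295
0 6.5 7 0 0 0 0; 0 5.5 7.5 0.5 0 0 0; 0 5 8 -0 0 0 0; 0 4.5 8.5 0 0 0 0; 0 3 8.5 0.5 0 0 0; 0 2 9.5 -0 0 0 0; 0 1.5 9 0 0 0 0; 0 0.5 9.5 0.5 0 0 0
end [0.6482 0.0468 0.2931]
14.55 [ 0.6197 -0.0207  0.2916] [-6.7  0.3 -1.2] [-0.43  0.36  0.48  1.65 -0.18  1.18  1.75]
```

View pics/w4.png

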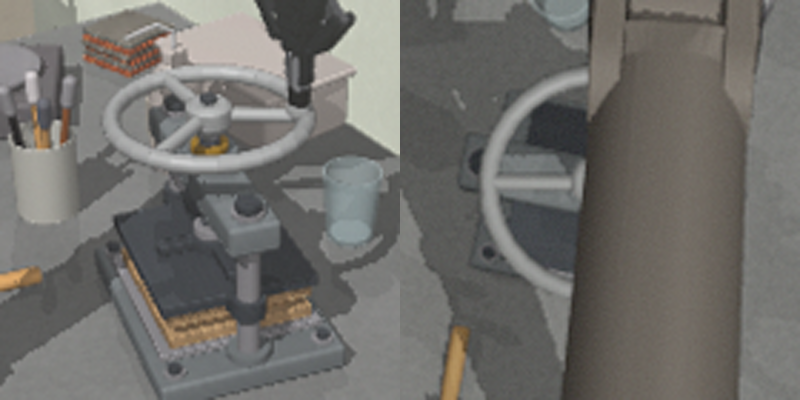

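The handle is now at the far right, (300,95) in the side crop, roughly half way. The reaction is 6.7 N, so continuing.

>>> {"op": "move_arm", "data": {
  "increments": "0 6.5 7 0 0 0 0; 0 5.5 7.5 0.5 0 0 0; 0 5 8 0 0 0 0; 0 4.5 8.5 0 0 0 0; 0 3 8.5 0.5 0 0 0; 0 2 9.5 0 0 0 0; 0 1.5 9 0 0 0 0; 0 0.5 9.5 0.5 0 0 0"
}}

```text
t: 15.65
eef_pos: [0.6484, 0.0473, 0.2935]
tool_rot: [0.0, -0.043, 0.999, -0.0]
contact_force: [-3.5, -4.2, -1.1]
gripper_width: -0.005
```

```bash
python3 plan.py 6 0.294; python3 look.py w5
```

```text
15.65 [0.6484 0.0473 0.2935] [-3.5 -4.2 -1.1]
ang 1.4399897785091877 r 0.09046735044964835
0 -1 9.5 0 0 0 0; 0 -2 9 0 0 0 0; 0 -2.5 9 0 0 0 0; 0 -3.5 9 0 0 0 0; 0 -4.5 8 0.5 0 0 0; 0 -5.5 8 -0 0 0 0; 0 -6 7 -0 0 0 0; 0 -7 6.5 -0 0 0 0
end [0.6164 0.1133 0.294 ]
15.65 [0.6484 0.0473 0.2935] [-3.5 -4.2 -1.1] [-0.5   0.41  0.46  1.57 -0.19  1.21  1.65]
```

View pics/w5.png

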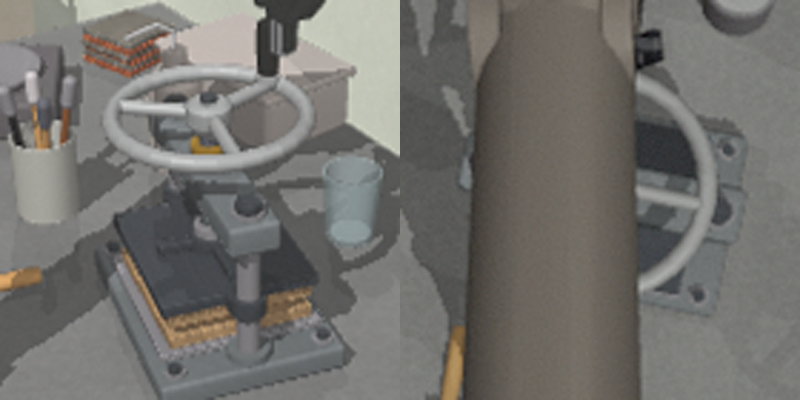

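The handle is at (268,55) in the side crop, past the far side, and the fingers are still behind it.

>>> {"op": "move_arm", "data": {
  "increments": "0 -1 9.5 0 0 0 0; 0 -2 9 0.5 0 0 0; 0 -2.5 9 0 0 0 0; 0 -3.5 9 0 0 0 0; 0 -4.5 8 0.5 0 0 0; 0 -5.5 8 0 0 0 0; 0 -6 7 0 0 0 0; 0 -7 6.5 0 0 0 0"
}}

```text
t: 16.75
eef_pos: [0.617, 0.1121, 0.2947]
tool_rot: [0.001, -0.042, 0.999, -0.001]
contact_force: [1.8, -4.3, -1.3]
gripper_width: -0.001
```

```bash
python3 plan.py 6 0.2952
```

```text
16.75 [0.617  0.1121 0.2947] [ 1.8 -4.3 -1.3]
ang 48.686262637938825 r 0.08934091005406022
0 -7 6.5 0 0 0 0; 0 -8 5 0 0 0 0; 0 -8.5 4 0 0 0 0; 0 -8.5 3.5 0 0 0 0; 0 -9.5 2 0.5 0 0 0; 0 -9 1.5 -0 0 0 0; 0 -9.5 0.5 -0 0 0 0; 0 -9.5 -0.5 -0 0 0 0
end [0.5475 0.1346 0.2952]
```

>>> {"op": "move_arm", "data": {
  "increments": "0 -7 6.5 0 0 0 0; 0 -8 5 0.5 0 0 0; 0 -8.5 4 0 0 0 0; 0 -8.5 3.5 0 0 0 0; 0 -9.5 2 0.5 0 0 0; 0 -9 1.5 0 0 0 0; 0 -9.5 0.5 0 0 0 0; 0 -9.5 -0.5 0 0 0 0"
}}

```text
t: 17.75
eef_pos: [0.5475, 0.1365, 0.2961]
tool_rot: [0.002, -0.043, 0.999, 0.0]
contact_force: [5.4, -2.8, -0.8]
gripper_width: -0.001
```

```bash
python3 plan.py 6 0.2965; python3 look.py w6
```

```text
17.75 [0.5475 0.1365 0.2961] [ 5.4 -2.8 -0.8]
ang 96.56793869193451 r 0.09214965585187465
0 -9 -3.5 0 0 0 0; 0 -9 -2.5 0 0 0 0; 0 -9 -3.5 0 0 0 0; 0 -8 -4.5 0 0 0 0; 0 -8 -5.5 0 0 0 0; 0 -7.5 -6 0.5 0 0 0; 0 -6.5 -6.5 -0 0 0 0; 0 -6 -7.5 -0 0 0 0
end [0.4845 0.097  0.2966]
17.75 [0.5475 0.1365 0.2961] [ 5.4 -2.8 -0.8] [-0.71  0.24  0.43  1.77 -0.11  1.15  1.41]
```

View pics/w6.png

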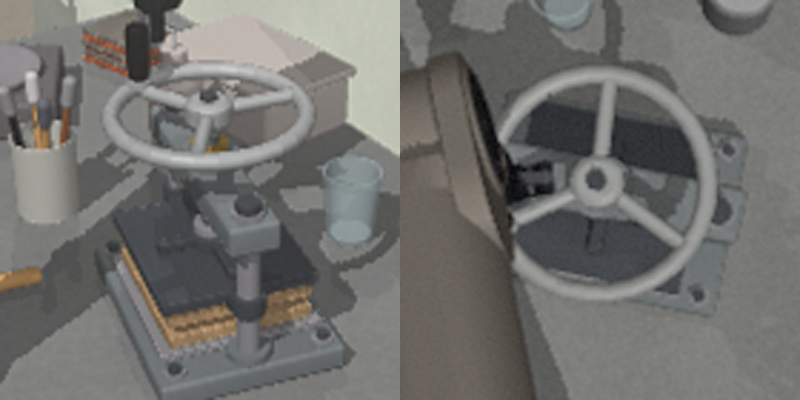

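The handle is at about (137,50) in the side crop and the fingers are still behind it. About 72° remain.

>>> {"op": "move_arm", "data": {
  "increments": "0 -9 -3 0 0 0 0; 0 -9 -2.5 0.5 0 0 0; 0 -9 -3.5 0 0 0 0; 0 -8 -4.5 0 0 0 0; 0 -8 -5.5 0 0 0 0; 0 -7.5 -6 0.5 0 0 0; 0 -6.5 -6.5 0 0 0 0; 0 -6 -7.5 0 0 0 0"
}}

```text
t: 18.85
eef_pos: [0.4856, 0.0981, 0.2973]
tool_rot: [0.003, -0.044, 0.999, 0.001]
contact_force: [10.8, 0.6, -1.4]
gripper_width: 0.004
```

```bash
python3 plan.py 2.7 0.2967;python3 look.py w7
```

```text
18.85 [0.4856 0.0981 0.2973] [10.8  0.6 -1.4]
ang 143.7302173368988 r 0.08980511733021754
0 -2.5 -3.5 -0 0 0 0; 0 -2.5 -3.5 -0 0 0 0; 0 -2 -3.5 -0 0 0 0; 0 -2 -4 -0.5 0 0 0; 0 -1.5 -4 0 0 0 0; 0 -1.5 -3.5 0 0 0 0; 0 -1.5 -4.5 0 0 0 0; 0 -1 -4 -0 0 0 0
end [0.4711 0.0676 0.2968]
18.85 [0.4856 0.0981 0.2973] [10.8  0.6 -1.4] [-0.72  0.11  0.43  1.92 -0.05  1.12  1.39]
```

View pics/w7.png

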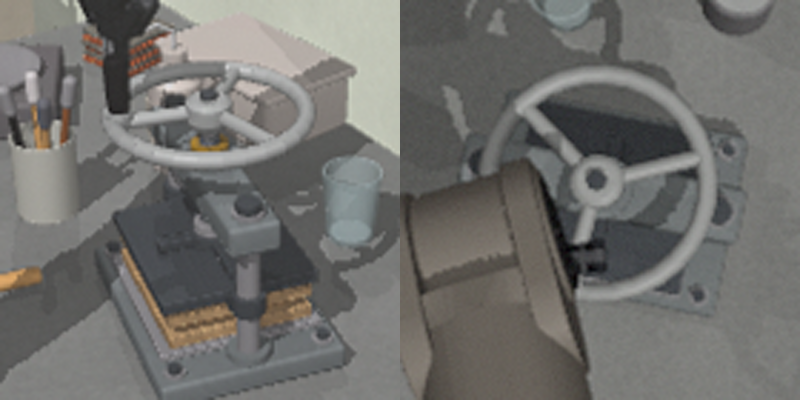

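>>> {"op": "move_arm", "data": {
  "increments": "0 -2.5 -3.5 0 0 0 0; 0 -2.5 -3.5 0 0 0 0; 0 -2 -3.5 0 0 0 0; 0 -2 -4 0 0 0 0; 0 -1.5 -4 0 0 0 0; 0 -1.5 -3.5 0 0 0 0; 0 -1.5 -4 0 0 0 0; 0 -1 -3 0 0 0 0"
}}

```text
t: 19.95
eef_pos: [0.4691, 0.0682, 0.2965]
tool_rot: [-0.0, -0.043, 0.999, 0.0]
contact_force: [1.6, 3.2, 0.9]
gripper_width: -0.0
```

```bash
cat > ang.py <<'E'
import sys
from h import *
# angle of the spokes & handle in the saved pair, vs. start
def spokes(n,f,zo):
    z=np.load(f);p=z["p"];d=z["d"];C=cloud(n,d);c=np.array([.558,.045])
    zz=C[...,2]; r=np.hypot(C[...,0]-c[0],C[...,1]-c[1]); a=np.degrees(np.arctan2(C[...,1]-c[1],C[...,0]-c[0]))%360
    h=(d>0)&(zz>.285+zo)&(zz<.325+zo)&(r<.12)&(p.max(-1)<70)
    if h.sum(): P=C[h]; print(n,f,"handle n",h.sum(),"mean",P.mean(0).round(4),"ang",np.degrees(np.arctan2(*(P[:,:2].mean(0)-c)[::-1]))%360)
    s=(d>0)&(zz>.236+zo)&(zz<.262+zo)&(r>.035)&(r<.078)
    for k in range(3):
        m=s&(np.abs((a-185-120*k+180)%360-180)<25)
        if m.sum()>15:
            print("  spoke",k,m.sum(),round(float(np.median(((a[m]-185-120*k+180)%360-180))),2))
for x in sys.argv[1:]:
    zo=0 if x=="0" else .008
    for n in("top","side"): spokes(n,f"{n}{'0' if x=='0' else '_'+x}.npz",zo)
E
python3 look.py w8; python3 ang.py 0 w8
```

```text
19.95 [0.4691 0.0682 0.2965] [1.6 3.2 0.9] [-0.7   0.07  0.45  1.96 -0.03  1.12  1.42]
top top0.npz handle n 80 mean [0.4689 0.0375 0.317 ] ang 184.83207318464957
  spoke 0 96 0.19
  spoke 1 96 0.69
  spoke 2 99 0.12
side side0.npz handle n 110 mean [0.464  0.0314 0.3041] ang 188.2445901057915
  spoke 0 69 2.71
  spoke 1 79 -3.33
  spoke 2 28 2.68
  spoke 1 100 -1.17
  spoke 2 101 -2.03
side side_w8.npz handle n 133 mean [0.4642 0.0392 0.3141] ang 183.55268891227615
  spoke 0 71 0.23
  spoke 1 81 -6.44
  spoke 2 27 0.54
```

View pics/w8.png

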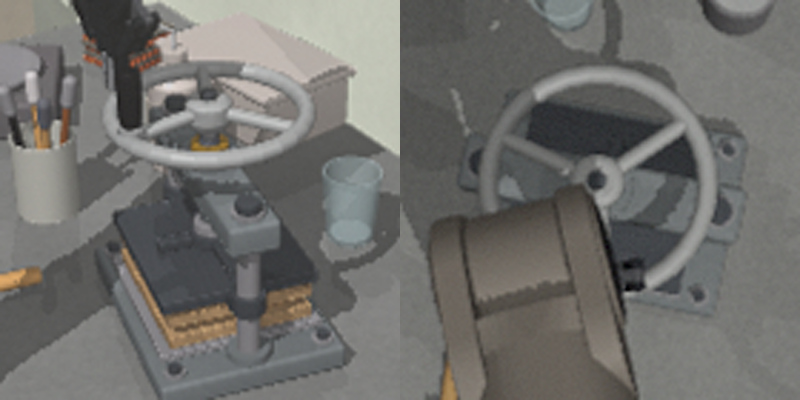

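```bash
sed -i 's/zo=0 if x=="0" else .008/zo=0 if x in("0","w1","w2") else .008/' ang.py; python3 ang.py w1 w2
```

```text
spoke 1 96 0.7
  spoke 2 100 0.25
side side_w1.npz handle n 136 mean [0.4638 0.0365 0.3062] ang 185.18322753197697
  spoke 0 71 3.08
  spoke 1 79 -3.52
  spoke 2 28 2.8
  spoke 1 95 1.41
  spoke 2 98 0.74
side side_w2.npz handle n 134 mean [0.4645 0.0353 0.3072] ang 185.92794506253057
  spoke 0 72 4.29
  spoke 1 79 -3.28
  spoke 2 28 4.89
```

>>> {"op": "move_arm", "data": {
  "increments": "0 0 -1 0 0 0 0; 0 0 -1 0 0 0 0; 0 0 -1 0 0 0 0; 0 0 0 0 0 0 0; 0 0 0 0 0 0 0; 0 0 0 0 0 0 0; 0 0 0 0 0 0 0; 0 0 0 0 0 0 0"
}}

```text
t: 21.05
eef_pos: [0.4693, 0.065, 0.2964]
tool_rot: [-0.0, -0.043, 0.999, -0.0]
contact_force: [-0.5, 3.6, 2.4]
gripper_width: 0.001
```

```bash
python3 look.py w9; python3 ang.py w9
```

```text
21.05 [0.4693 0.065  0.2964] [-0.5  3.6  2.4] [-0.69  0.07  0.45  1.96 -0.03  1.12  1.43]
  spoke 1 99 0.24
  spoke 2 97 -0.33
side side_w9.npz handle n 130 mean [0.4643 0.0352 0.3143] ang 185.94045539255623
  spoke 0 71 3.05
  spoke 1 80 -5.07
  spoke 2 29 2.33
```

Remaining is about 0.5° by the spokes against the start picture. One more millimetre, then I'll back off and measure with the arm out of the way.

>>> {"op": "move_arm", "data": {
  "increments": "0 0 -0.5 0 0 0 0; 0 0 -0.5 0 0 0 0; 0 0 0 0 0 0 0; 0 0 0 0 0 0 0; 0 0 8 0 0 0 0; 0 -3 10 0 0 0 0; 0 -3 0 30 0 0 0; 0 0 0 50 0 0 0"
}}

```text
t: 22.15
eef_pos: [0.4617, 0.082, 0.3756]
tool_rot: [-0.002, -0.043, 0.999, -0.001]
contact_force: [1.2, 0.8, 0.0]
gripper_width: 0.0
```

>>> {"op": "move_arm", "data": {
  "increments": "0 0 20 40 0 0 0; 0 0 50 0 0 0 0; 0 0 50 0 0 0 0; 0 0 50 0 0 0 0; 0 -10 50 0 0 0 0; 0 -20 50 0 0 0 0; 0 -30 50 0 0 0 0; 0 -30 40 0 0 0 0"
}}

```text
t: 23.15
eef_pos: [0.3714, 0.444, 0.4156]
tool_rot: [-0.0, -0.044, 0.999, -0.001]
contact_force: [1.1, 0.3, 0.8]
gripper_width: -0.003
```

```bash
python3 look.py w10; python3 ang.py 0 w10
```

```text
23.15 [0.3714 0.444  0.4156] [1.1 0.3 0.8] [-1.12  0.2   0.16  1.54 -0.03  1.41  0.71]
top top0.npz handle n 80 mean [0.4689 0.0375 0.317 ] ang 184.83207318464957
  spoke 0 96 0.19
  spoke 1 96 0.69
  spoke 2 99 0.12
side side0.npz handle n 110 mean [0.464  0.0314 0.3041] ang 188.2445901057915
  spoke 0 69 2.71
  spoke 1 79 -3.33
  spoke 2 28 2.68
top top_w10.npz handle n 81 mean [0.4691 0.0374 0.3249] ang 184.860657562728
  spoke 0 101 0.29
  spoke 1 101 0.99
  spoke 2 98 0.23
side side_w10.npz handle n 112 mean [0.4637 0.0318 0.3123] ang 187.9649784055908
  spoke 0 70 3.78
  spoke 1 76 -3.17
  spoke 2 29 3.14
```

View pics/w10.png

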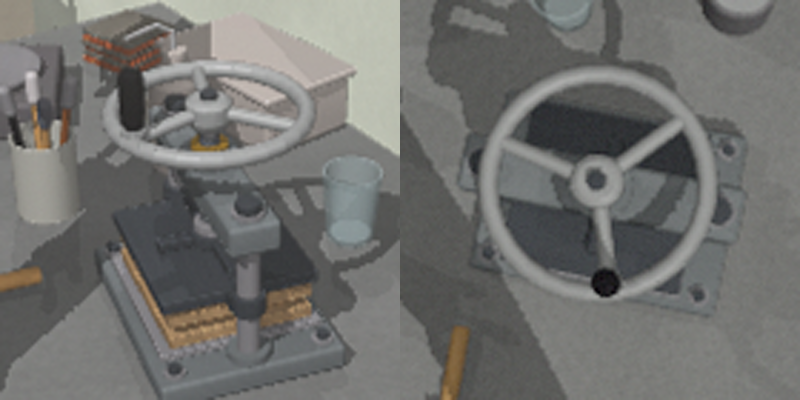

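The handle is back within about 0.2° and 8 mm higher, as one turn should give. Next, a whole-scene check that nothing else moved.

```bash
python3 - <<'E'
from h import *
P=[]
for n in("side","top"):
    a=np.load(n+"0.npz");b=np.load(n+"_w10.npz")
    A=cloud(n,a["d"]);B=cloud(n,b["d"]);
    m=(np.abs(A[...,2]-B[...,2])>.012)&(a["d"]>0)&(b["d"]>0)
    v=b["p"].copy();v[m]=(255,0,0);P.append(cv2.resize(v[:,:,::-1],(400,300)))
cv2.imwrite("pics/diff.png",np.hstack(P))
E
```

```text
(no output)
```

View pics/diff.png

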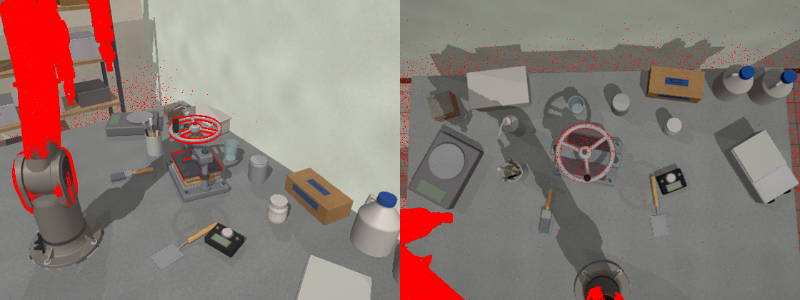

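The picture marks height changes in red. They appear only on the arm, and on the wheel and platen at side (195,130) and top (586,150), both raised by the screw. The timer, stack, brush, scraper and vessels show no change. Handing in.

```bash
python3 -c "
from station import bot
print(bot.hand_in())"
```

```text
the job is handed in; nothing more can be done
None
```

I pressed the timer's stop key, then pushed the hand wheel one full turn anticlockwise by its handle with shut fingers. I backed the arm off clear of everything and handed the job in at about 23 s.

- **Stop key:** the fingertips went to z = 36 mm with about 6 N upward on the tool, above the 4.2 N needed for full travel. The side pictures before and after showed the timer and scraper at the same pixels.
- **Wheel:** in the top view the handle came back to 184.9° (184.8° at the start), and the spokes agreed within 0.3°. The side view was coarser, with its three spokes reading between 0.2° and 1.1° further on than at the start. The handle stands about 8 mm higher, as one turn should give.
- **Rest of the bench:** comparing heights before and after showed changes only on the arm, wheel and platen.

**What went wrong:** on my first approach to the handle I went too low, and the tool read about 11 N upward, probably the gripper's knuckles resting on the handle's top. It turned the wheel about 0.6° in the loosening direction. I raised the tool and set the final position from the pictures rather than from the contact point, so this is not in the final angle.

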